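# Load the green token cartridge into the dispenser

### The job

Reload the red token dispenser: turn its round cap by the black bar until the opening in the cap lines up with the green button on the rim, over the compartment there. Then put the green token cartridge down through the opening so that it stands on the floor of that compartment, and let go.

Things in the scene. Friction and masses are not known exactly. Their poses are not given: they have to be found in the camera images.
- cap_grip (a point): On the axis of the flat metal cap (mm: 184 across, 7 thick, top 98.5 above the counter) turning on the fixed red drum (240 across). Middle of its black bar: 60 long, 16 thick, 40 tall; this point is 27 above the cap. x: across the bar towards the opening, y: along the bar, z up; they turn with the cap. Stiff (0.15 Nm), stays where left; starts 0.4 to 1.2 rad from the green compartment, either way.
- cap_opening (a point): Centre of the cap's one round opening, 48 mm across, at the cap's top face, 62 mm from the axis; x points outwards from the axis, z up, turning with the cap. Two round wells, 50 mm across, lie under the cap 62 mm from the axis, 90 degrees apart, one by the green and one by the yellow button; floor 53.5 mm below the cap's top.
- green_button (a point): Top of the green button: a fixed round stud 22 mm across on the drum's rim, 98 mm above the counter, 104 mm from the cap's axis, in the same direction from the axis as the centre of its compartment. Its own axes mean nothing. A like yellow button marks the other compartment; which side is which varies.
- green_cartridge (a point): Centre (half-way up) of the green token cartridge: rigid green tube with a green top and brass bands, 28 mm in diameter, 72 mm tall, about 0.16 kg, standing loose on the counter, z along the tube. Yellow and blue ones of the same shape stand 85 mm or more away. In its compartment it stands about 18 mm proud of the cap's top.

How it is judged (in metres and radians):
On the way:
1. the cap's opening lined up with the green button, the cartridge not yet in (y of green_button in the frame of cap_opening between -0.02 and 0.02 m and x of green_button in the frame of cap_opening above 0 m and (horizontal distance between green_cartridge and cap_grip above 0.1 m or height (world z) of green_cartridge above 0.1 m)), for 0.2 s.
At the end, for the whole second after the job is handed in: The opening is in line with the green button within 20 mm measured at the button (about 11 degrees), and the green cartridge rests in the green compartment, its centre 70 to 90 mm above the counter, within 65 mm of the button and 80 mm of the turning axis in plan, at rest and released (y of green_button in the frame of cap_opening between -0.02 and 0.02 m and x of green_button in the frame of cap_opening above 0 m and horizontal distance between green_cartridge and green_button below 0.065 m and horizontal distance between green_cartridge and cap_grip below 0.08 m and height (world z) of green_cartridge between 0.07 and 0.09 m); the robot touches nothing.
It also fails if it takes over 54 s, if anything falls off the work surface, if the arm or the gripper's body presses on something with over 40 N, if the wrist force passes 120 N, or if a joint passes its speed limit or range.

### The arm

A 6-joint arm with a two-finger parallel gripper is mounted at the origin on the work surface. World frame = base frame: x ahead of the robot, y to its left, z up, the work surface at z = 0. Lengths are in mm, angles in rad, forces in N, time in s.
With the tool pointing down it reaches from about 300 to 1000 mm from the base axis. Payload 5.1 kg.
Tool frame: the origin (TCP) lies between the finger pads; the fingertips stand nose_length ahead of it and the grasp point (between the pads) is the TCP (nose_length is the distance from the TCP to the fingertips, in mm); z points along the fingers, y is the line along which they close (so a half turn about z gives the same grasp; the last joint's range is limited). The gripper opens to 95 mm and grips with 3 to 60 N. Pads are 20 mm wide; open, the fingers measure 119 mm over their backs; the gripper's body (75 mm by 180 mm) begins 59 mm behind the grasp point.
Start: joints at [-1.425, 0.124, 1.65, -0, 1.367, -0.083], TCP at [147.393, -633.056, 233.656] pointing down, gripper open.
Joint ranges: [-2.61, 2.61], [-1.02, 2.33], [0.03, 2.71], [-1.35, 4.49], [0.32, 2.68], [-2.91, 2.91]. Speed limits (rad/s): [2.57, 2.57, 3.14, 3.14, 3.14, 3.14].

### API

Orientations are given as a unit quaternion [x, y, z, w].
In Python, from cell import state, camera, camera_params, close_job, nose_length gives the robot as it stands.
- The arm moves only by the tool carry_out, never from a script. Its argument "series" is a list of rows, each an object of numbers: "hand": the opening, from 0 (shut) to 1 (fully open); "dx", "dy", "dz": the shift along the tool's x, y, z in cm; "spin": the turn about the tool's z in units of 10 degrees (1.0 is 10 degrees). A call has 1 to 5 rows; each row shifts and turns the commanded pose from where the row before left it, along the tool's axes as they then stand; what a row does not reach is not made up. A row lasts 1/8 s, in which the tool goes at most 62.5 mm and 10.7 degrees, less where a joint would pass 70% of its speed; a pose out of reach is approached as far as the arm can. A call with a gripper value outside its range is refused whole. The fingers move at their own pace and stop on an object; the grip force is fixed at half the most. Time passes only in rows, so rows that do not move let the fingers close. It gives the time, the measured TCP pose, the force, the opening and the grip force at its end, in the units of the state.
- state(): the state, without advancing time (a new reading comes with each control period).
- camera(name): name is "side" or "top"; returns the picture (400x640x3 uint8, blue, green, red); there is no depth.
- camera_params(name): a dict with "camera_matrix" (3x3 intrinsics, pixels), "camera_from_world" (4x4, takes a point from world to camera coordinates). Camera axes: x right, y up, looking along -z (the intrinsics and any distortion apply to the point x, -y, -z); pixel columns grow to the right and rows downward; lengths in mm; the calibration is good to about 2 mm. A picture is of the moment at which its call begins. camera_params takes no time and is no camera call.
- close_job(): hands the job in; it is judged then, once.
The state is a dict: "time": time; "joint_pos": joint angles; "joint_vel": joint speeds; "joint_torque": joint torques, N m; "position": TCP position; "ee_rot": TCP orientation; "contact_force": force on the tool from outside, world axes, zero at the start; "moment": the same for the moment, N m; "grip_width": finger opening in mm; "grasp_force": force on a finger pad.
Only numpy, scipy, OpenCV 4.12 (cv2) and the standard library are available. Lean on these libraries where they do the work, as an engineer would, in place of code of your own. Each camera call takes 0.05 s, during which the arm holds its last target. There are 200 camera calls.

## Working session

There is one attempt and no reset: what is moved stays moved. The work goes in short steps, Python scripts to look and compute and a tool call to move; the robot and the scene stay as the last step left them, time stands still between calls to the robot, and variables do not carry over. Pictures are saved under pics/ and viewed, at most 10 in all, crops included, and the job is handed in when it is done.

Besides the shell and the picture viewer there is one more tool, called after ">>>" as a command line: name --argument value ..., lists and objects as JSON in quotes. carry_out: Moves the arm, as the interface text tells. Its arguments: {"type":"object","properties":{"series":{"type":"array"}},"required":["series"]}

```bash
mkdir -p pics; ls
python3 - <<'E'
from cell import *
import cv2
print(state(), nose_length if not callable(nose_length) else nose_length())
for n in("side","top"):
    cv2.imwrite(f"pics/{n}0.png",camera(n)); print(camera_params(n))
E
```

```text
pics
{'time': 0.0, 'joint_pos': array([-1.42459772e+00,  1.24519945e-01,  1.65163300e+00, -2.61081381e-05,
        1.36752079e+00, -8.26282456e-02]), 'joint_vel': array([-0.0012193 , -0.00013133, -0.00018772, -0.00150725,  0.00033243,
       -0.00020352]), 'joint_torque': array([-1.61107710e-03, -4.17610967e+01, -3.59934282e+01,  7.73843704e-02,
        4.91482252e-02, -1.73798762e-04]), 'position': array([ 147.30294356, -632.47900453,  232.40165273]), 'ee_rot': array([ 9.93461080e-01,  1.14166540e-01, -4.58442506e-05, -1.03960753e-03]), 'contact_force': array([-0.2125323 , -0.44630293,  0.24643667]), 'moment': array([ 0.01623222, -0.01759508,  0.00163368]), 'grasp_force': 0.0, 'grip_width': 94.89605409179603} 19.0
{'camera_matrix': array([[422.0872952 ,   0.        , 322.71229807],
       [  0.        , 422.0872952 , 209.12162483],
       [  0.        ,   0.        ,   1.        ]]), 'camera_from_world': array([[ 7.86542713e-01, -6.17320264e-01, -1.63172528e-02,
        -4.41930765e+02],
       [ 3.54662129e-01,  4.29937266e-01,  8.30282315e-01,
        -3.30389895e+02],
       [-5.05534703e-01, -6.58839616e-01,  5.57104142e-01,
        -4.97302819e+02],
       [ 0.00000000e+00,  0.00000000e+00,  0.00000000e+00,
         1.00000000e+00]])}
{'camera_matrix': array([[518.81631738,   0.        , 319.40885746],
       [  0.        , 518.81631738, 199.19173029],
       [  0.        ,   0.        ,   1.        ]]), 'camera_from_world': array([[ 2.64708519e-02, -9.99647995e-01,  1.78308151e-03,
        -1.31869849e+01],
       [ 9.81937179e-01,  2.63360719e-02,  1.87365386e-01,
        -5.77142721e+02],
       [-1.87346392e-01, -3.20884738e-03,  9.82288671e-01,
        -8.95482668e+02],
       [ 0.00000000e+00,  0.00000000e+00,  0.00000000e+00,
         1.00000000e+00]])}
```

View pics/top0.png

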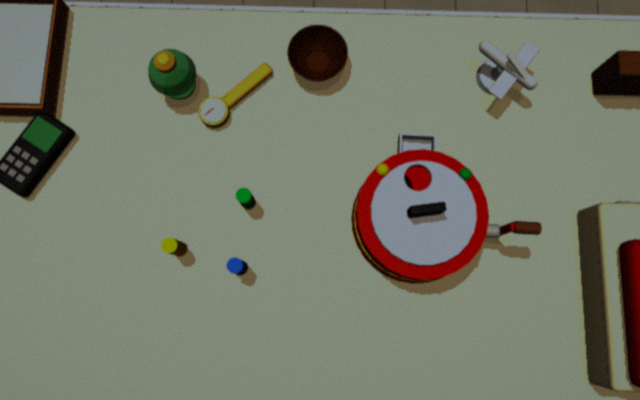

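View pics/side0.png

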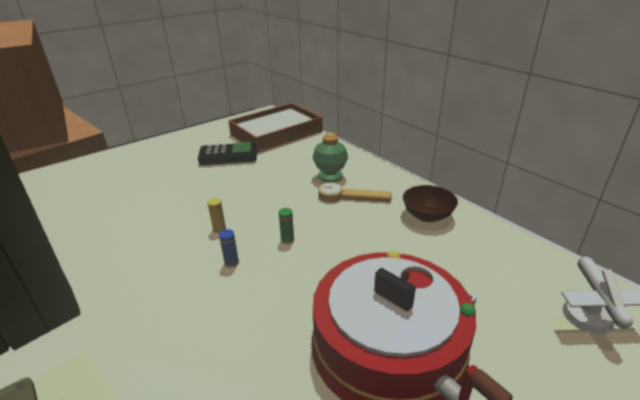

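The top view shows the drum at about (425,212), the opening at (418,177), the green button at (466,174), the bar at (427,210) and the green cartridge's top at (244,195). The arm is out of view. Next I measure.

```bash
cat > h.py <<'E'
import cv2, numpy as np
from cell import *
def ray(n,px,z):
    P=camera_params(n);K=P["camera_matrix"];T=P["camera_from_world"];R=T[:3,:3];c=-R.T@T[:3,3]
    d=np.linalg.inv(K)@[px[0],px[1],1.]; d=R.T@(d*[1,-1,-1]); return (c+d*(z-c[2])/d[2])[:2]
def blob(m,near,r):
    m=m.astype(np.uint8)*255; k=np.zeros_like(m); cv2.circle(k,near,r,255,-1); m&=k
    n,l,s,c=cv2.connectedComponentsWithStats(m); i=1+np.argmax(s[1:,4]); return c[i],s[i],(l==i)
def masks(im):
    h,s,v=cv2.split(cv2.cvtColor(im,cv2.COLOR_BGR2HSV)); return h.astype(int),s.astype(int),v.astype(int)
E
python3 - <<'E'
from h import *
im=camera("top"); h,s,v=masks(im)
def show(n,m,near,r,z):
    c,st,_=blob(m,near,r); p=ray("top",c,z); print(n,c.round(1),st,p.round(1)); return p
red=((h<10)|(h>170))&(s>120); gr=(abs(h-62)<15)&(s>120)
b=show("btn",gr&(v>70),(466,174),12,98)
y=show("ybtn",(abs(h-28)<8)&(s>130),(383,169),12,98)
o=show("open",red,(418,177),17,98.5)
bar=show("bar",v<60,(427,210),28,138)
cap=((s<60)&(v>100)); c,st,m=blob(cap,(424,213),66)
(cc,ax,an)=cv2.fitEllipse(cv2.convexHull(np.argwhere(m)[:,::-1].astype(np.int32)))
C=ray("top",cc,98.5); print("cap",cc,ax,C)
for n,q in(("b",b),("y",y),("o",o)): d=q-C; print(n,np.hypot(*d),np.arctan2(d[1],d[0]))
_,_,m=blob(v<60,(427,210),28); print(cv2.minAreaRect(np.argwhere(m)[:,::-1].astype(np.int32)))
show("gtop",gr&(v>110),(244,195),20,72)
print(im[195,244],im[202,250],im[190,241])
cv2.imwrite("pics/c.png",cv2.resize(im[150:290,150:500],None,fx=2.28,fy=2.28,interpolation=cv2.INTER_CUBIC))
E
```

```text
btn [464.9 173. ] [460 169  11  10  78] [ 622.9 -253.2]
ybtn [381.8 168.6] [377 164  11  11  90] [ 626.9 -106.6]
open [417.6 177.4] [405 165  26  26 515] [ 612.5 -169.7]
bar [426.  209.8] [407 202  39  16 428] [ 548.2 -175.6]
cap (423.2847900390625, 212.66209411621094) (102.42864990234375, 106.41766357421875) [ 549.93547512 -178.94907555]
b 104.05520173103073 -0.7940542692760888
y 105.59728835086426 0.7546656609948664
o 63.282661128468156 0.14704593875163235
((425.9748840332031, 209.80760192871094), (11.683639526367188, 38.456851959228516), 82.56858825683594)
gtop [242.6 194.4] [236 188  14  14 158] [579.  140.6]
[ 30 120   0] [ 3 18  6] [ 25 118   0]
```

View pics/c.png

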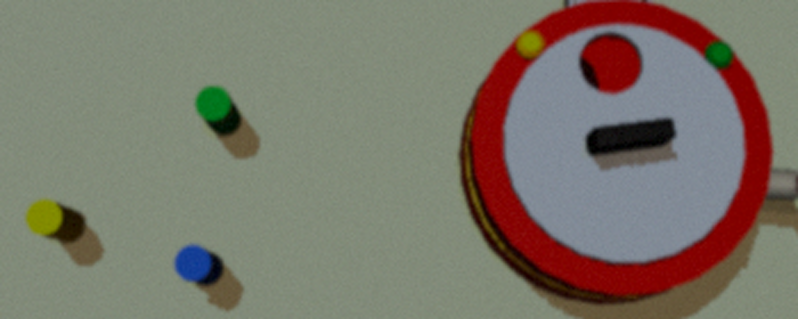

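Cap axis is at (550,-179), opening angle 0.147 and green button angle -0.794, so the cap must turn 54° clockwise. The cartridge is at (579,140.6). First I move above the bar, staying high.

>>> carry_out --series '[{"dx":4.96,"dy":-3.51,"hand":1},{"dx":4.96,"dy":-3.51,"hand":1},{"dx":4.96,"dy":-3.51,"hand":1},{"dx":4.96,"dy":-3.51,"hand":1},{"dx":4.96,"dy":-3.51,"hand":1}]'

```text
schema error: expected keys hand, dx, dy, dz, spin
```

>>> carry_out --series '[{"dx":4.96,"dy":-3.51,"hand":1},{"dx":4.96,"dy":-3.51,"hand":1},{"dx":4.96,"dy":-3.51,"hand":1},{"dx":4.96,"dy":-3.51,"hand":1},{"dx":4.96,"dy":-3.51,"hand":1}]'

```text
schema error: expected keys hand, dx, dy, dz, spin
```

>>> carry_out --series '[{"spin":-1.05,"hand":1},{"spin":-1.05,"hand":1},{"spin":-1.05,"hand":1},{"spin":-1.05,"hand":1},{"spin":-1.05,"hand":1}]'

```text
schema error: expected keys hand, dx, dy, dz, spin
```

>>> carry_out --series '[{"spin":-1.05,"hand":1},{"spin":-1.05,"hand":1},{"spin":-1.05,"hand":1},{"spin":0,"hand":1},{"spin":0,"hand":1}]'

```text
schema error: expected keys hand, dx, dy, dz, spin
```

```bash
cat >> h.py <<'E'
def to(x,y,z,yawy):
    from scipy.spatial.transform import Rotation as Ro
    s=state();R=Ro.from_quat(s["ee_rot"]).as_matrix();p=s["position"]
    yy=np.arctan2(R[1,1],R[0,1]); d=R.T@(np.array([x,y,z])-p)/10
    sp=-(((yawy-yy)+np.pi/2)%np.pi-np.pi/2)*18/np.pi
    print("t",s["time"],"p",p.round(1),"yaw_y",yy.round(3),"zaxis",R[:,2].round(3),"d cm",d.round(2),"spin",round(sp,2),"w",round(s["grip_width"],1),"gf",s["grasp_force"],"F",s["contact_force"].round(1),"j",s["joint_pos"].round(2))
E
python3 -c "
from h import *
to(550,-179,125.5,.147)"
```

```text
t 0.15 p [ 147.3 -632.6  232.7] yaw_y -1.342 zaxis [-0.     0.002 -1.   ] d cm [ 49.51 -35.03  10.78] spin -8.53 w 95.3 gf 0.0 F [-0.5 -0.6 -0.1] j [-1.42  0.12  1.65 -0.    1.37 -0.08]
```

All keys are needed in each row.

>>> carry_out --series '[{"hand":1,"dx":4.96,"dy":-3.51,"dz":0,"spin":0},{"hand":1,"dx":4.96,"dy":-3.51,"dz":0,"spin":0},{"hand":1,"dx":4.96,"dy":-3.51,"dz":0,"spin":0},{"hand":1,"dx":4.96,"dy":-3.51,"dz":0,"spin":0},{"hand":1,"dx":4.96,"dy":-3.51,"dz":0,"spin":0}]'

```text
time: 0.78
position: [350.0, -404.2, 233.4]
ee_rot: [0.993, 0.114, 0.0, -0.0]
contact_force: [-1.1, -0.5, 0.1]
grip_width: 94.9
grasp_force: 0.0
```

>>> carry_out --series '[{"hand":1,"dx":4.96,"dy":-3.51,"dz":0,"spin":0},{"hand":1,"dx":4.96,"dy":-3.51,"dz":0,"spin":0},{"hand":1,"dx":4.96,"dy":-3.51,"dz":0,"spin":0},{"hand":1,"dx":4.96,"dy":-3.51,"dz":0,"spin":0},{"hand":1,"dx":4.96,"dy":-3.51,"dz":0,"spin":0}]'

```text
time: 1.4
position: [551.8, -176.9, 233.5]
ee_rot: [0.993, 0.114, -0.0, 0.0]
contact_force: [0.6, -0.7, 0.3]
grip_width: 95.1
grasp_force: 0.0
```

>>> carry_out --series '[{"hand":1,"dx":0,"dy":0,"dz":0,"spin":-1.05},{"hand":1,"dx":0,"dy":0,"dz":0,"spin":-1.05},{"hand":1,"dx":0,"dy":0,"dz":0,"spin":-1.05},{"hand":1,"dx":0,"dy":0,"dz":0,"spin":-1.05},{"hand":1,"dx":0,"dy":0,"dz":0,"spin":-1.05}]'

```text
time: 2.02
position: [550.6, -178.5, 233.2]
ee_rot: [0.839, 0.544, -0.0, -0.0]
contact_force: [0.2, -0.2, -0.2]
grip_width: 95.5
grasp_force: 0.0
```

>>> carry_out --series '[{"hand":1,"dx":0,"dy":0,"dz":0,"spin":-1.05},{"hand":1,"dx":0,"dy":0,"dz":0,"spin":-1.05},{"hand":1,"dx":0,"dy":0,"dz":0,"spin":-1.05},{"hand":1,"dx":0,"dy":0,"dz":0,"spin":0},{"hand":1,"dx":0,"dy":0,"dz":0,"spin":0}]'

```text
time: 2.65
position: [550.8, -178.6, 233.4]
ee_rot: [0.663, 0.749, -0.0, -0.0]
contact_force: [0.7, -1.8, -0.1]
grip_width: 95.2
grasp_force: 0.0
```

```bash
python3 -c "
from h import *
to(550,-179,125.5,.147)"
```

```text
t 2.65 p [ 550.8 -178.6  233.4] yaw_y 0.122 zaxis [-0.  0. -1.] d cm [-0.03 -0.08 10.79] spin -0.15 w 95.2 gf 0.0 F [ 0.7 -1.8 -0.1] j [-0.41 -0.03  1.81  0.    1.36 -0.53]
```

>>> carry_out --series '[{"hand":1,"dx":0,"dy":-0.05,"dz":4,"spin":-0.15},{"hand":1,"dx":0,"dy":0,"dz":4,"spin":0},{"hand":1,"dx":0,"dy":0,"dz":2,"spin":0},{"hand":1,"dx":0,"dy":0,"dz":0.8,"spin":0},{"hand":0.5,"dx":0,"dy":0,"dz":0,"spin":0}]'

```text
time: 3.28
position: [550.8, -179.0, 126.3]
ee_rot: [0.652, 0.758, 0.0, 0.0]
contact_force: [-0.1, -0.0, 0.5]
grip_width: 89.7
grasp_force: 0.0
```

>>> carry_out --series '[{"hand":0,"dx":0,"dy":0,"dz":0,"spin":0},{"hand":0,"dx":0,"dy":0,"dz":0,"spin":0},{"hand":0,"dx":0,"dy":0,"dz":0,"spin":0},{"hand":0,"dx":0,"dy":0,"dz":0,"spin":0},{"hand":0,"dx":0,"dy":0,"dz":0,"spin":0}]'

```text
time: 3.9
position: [550.3, -178.8, 125.7]
ee_rot: [0.652, 0.758, 0.0, 0.0]
contact_force: [-0.3, -0.0, -0.5]
grip_width: 40.4
grasp_force: 0.0
```

>>> carry_out --series '[{"hand":0,"dx":0,"dy":0,"dz":0,"spin":0},{"hand":0,"dx":0,"dy":0,"dz":0,"spin":0},{"hand":0,"dx":0,"dy":0,"dz":0,"spin":0},{"hand":0,"dx":0,"dy":0,"dz":0,"spin":0},{"hand":0,"dx":0,"dy":0,"dz":0,"spin":0}]'

```text
time: 4.53
position: [551.2, -178.6, 125.6]
ee_rot: [0.652, 0.758, 0.001, 0.001]
contact_force: [5.4, -0.3, -3.4]
grip_width: 15.5
grasp_force: 30.0
```

>>> carry_out --series '[{"hand":0,"dx":0,"dy":0,"dz":0,"spin":0.3},{"hand":0,"dx":0,"dy":0,"dz":0,"spin":0.6},{"hand":0,"dx":0,"dy":0,"dz":0,"spin":0.6},{"hand":0,"dx":0,"dy":0,"dz":0,"spin":0.6},{"hand":0,"dx":0,"dy":0,"dz":0,"spin":0.6}]'

```text
time: 5.15
position: [551.2, -178.6, 125.6]
ee_rot: [0.812, 0.584, 0.001, 0.001]
contact_force: [4.3, -0.2, -1.5]
grip_width: 16.1
grasp_force: 30.0
```

>>> carry_out --series '[{"hand":0,"dx":0,"dy":0,"dz":0,"spin":0.6},{"hand":0,"dx":0,"dy":0,"dz":0,"spin":0.6},{"hand":0,"dx":0,"dy":0,"dz":0,"spin":0.6},{"hand":0,"dx":0,"dy":0,"dz":0,"spin":0.6},{"hand":0,"dx":0,"dy":0,"dz":0,"spin":0.3}]'

```text
time: 5.78
position: [551.2, -178.6, 125.6]
ee_rot: [0.925, 0.379, 0.001, 0.0]
contact_force: [5.1, -0.9, -2.5]
grip_width: 15.7
grasp_force: 30.0
```

```bash
python3 -c "
from h import *
to(550,-179,125.5,-.794)
cv2.imwrite('pics/s1.png',camera('side')[220:400,280:560].repeat(2,0).repeat(2,1))"
```

```text
t 5.775 p [ 551.2 -178.6  125.6] yaw_y -0.794 zaxis [ 0.002 -0.    -1.   ] d cm [-0.11 -0.06  0.01] spin 0.0 w 15.7 gf 29.989980161190033 F [ 5.1 -0.9 -2.5] j [-0.41  0.06  1.91  0.    1.17  0.39]
```

View pics/s1.png

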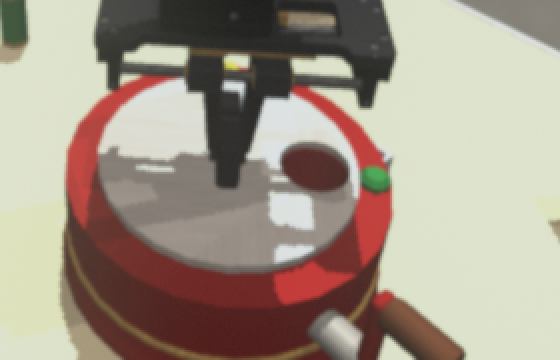

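The cap is turned, and the opening points at the green button (crop (315,167) against (375,180)). I release, rise, spin to the tangential grip direction and look.

>>> carry_out --series '[{"hand":0.8,"dx":0,"dy":0,"dz":0,"spin":0},{"hand":0.8,"dx":0,"dy":0,"dz":0,"spin":0},{"hand":0.8,"dx":0,"dy":0,"dz":0,"spin":0},{"hand":0.8,"dx":0,"dy":0,"dz":0,"spin":0},{"hand":0.8,"dx":0,"dy":0,"dz":-2,"spin":0}]'

```text
time: 6.45
position: [549.0, -178.3, 144.4]
ee_rot: [0.925, 0.38, -0.002, -0.002]
contact_force: [-0.2, 0.0, 0.1]
grip_width: 60.2
grasp_force: 0.0
```

>>> carry_out --series '[{"hand":0.8,"dx":0,"dy":0,"dz":-4,"spin":0},{"hand":0.8,"dx":0,"dy":0,"dz":-4,"spin":0},{"hand":0.8,"dx":0,"dy":0,"dz":0,"spin":-1},{"hand":0.8,"dx":0,"dy":0,"dz":0,"spin":-1},{"hand":0.8,"dx":0,"dy":0,"dz":0,"spin":-1}]'

```text
time: 7.08
position: [550.7, -178.9, 227.7]
ee_rot: [0.794, 0.608, 0.001, 0.001]
contact_force: [1.0, -0.2, -0.2]
grip_width: 76.0
grasp_force: 0.0
```

>>> carry_out --series '[{"hand":0.8,"dx":0,"dy":0,"dz":0,"spin":-1},{"hand":0.8,"dx":0,"dy":0,"dz":0,"spin":-1},{"hand":0.8,"dx":0,"dy":0,"dz":0,"spin":-1},{"hand":0.8,"dx":0,"dy":0,"dz":0,"spin":-1},{"hand":0.8,"dx":0,"dy":0,"dz":0,"spin":-1}]'

```text
time: 7.7
position: [550.7, -178.9, 227.5]
ee_rot: [0.462, 0.887, 0.0, 0.001]
contact_force: [-0.0, -0.3, -0.7]
grip_width: 75.7
grasp_force: 0.0
```

>>> carry_out --series '[{"hand":0.8,"dx":0,"dy":0,"dz":0,"spin":-1},{"hand":0.8,"dx":3.46,"dy":4.07,"dz":0,"spin":0},{"hand":0.8,"dx":3.46,"dy":4.07,"dz":0,"spin":0},{"hand":0.8,"dx":3.46,"dy":4.07,"dz":0,"spin":0},{"hand":0.8,"dx":3.46,"dy":4.07,"dz":0,"spin":0}]'

```text
time: 8.32
position: [569.5, 35.7, 227.7]
ee_rot: [0.386, 0.923, 0.0, 0.001]
contact_force: [-0.3, -0.6, -0.1]
grip_width: 76.4
grasp_force: 0.0
```

>>> carry_out --series '[{"hand":0.8,"dx":3.46,"dy":4.07,"dz":0,"spin":0},{"hand":0.8,"dx":3.46,"dy":4.07,"dz":0,"spin":0},{"hand":0.8,"dx":0,"dy":0,"dz":0,"spin":0},{"hand":0.8,"dx":0,"dy":0,"dz":0,"spin":0},{"hand":0.8,"dx":0,"dy":0,"dz":0,"spin":0}]'

```text
time: 8.95
position: [578.6, 139.3, 226.2]
ee_rot: [0.387, 0.922, 0.0, 0.0]
contact_force: [-0.1, 0.3, 0.5]
grip_width: 75.7
grasp_force: 0.0
```

Run:
```python
from h import *
to(579,140.6,75,.777)
im=camera("top"); h,s,v=masks(im)
red=((h<10)|(h>170))&(s>100)
k=np.array(im); cv2.imwrite("pics/t2.png",cv2.resize(im[100:300,200:520],None,fx=2.5,fy=2.5))
for q in [(448,187)]:
    c,st,m=blob(red,q,20); p=ray("top",c,98.5); d=p-np.array([550,-179]); print(c,st,p,np.hypot(*d),np.arctan2(d[1],d[0]))
si=camera("side"); h,s,v=masks(si); g=(abs(h-62)<15)&(s>90)
c,st,m=blob(g,(287,225),30); print(c,st, ray("side",(c[0],st[1]+3),72))
```

```text
t 8.95 p [578.6 139.3 226.2] yaw_y 0.777 zaxis [ 0.001 -0.    -1.   ] d cm [ 0.07  0.12 15.12] spin -0.0 w 75.7 gf 0.0 F [-0.1  0.3  0.5] j [ 0.15  0.01  1.78 -0.    1.35 -0.63]
[451.50627615 184.68619247] [437 176  24  24 239] [ 601.03460649 -229.03120611] 71.46784343256553 -0.7754703016141269
[286.         209.78947368] [282 209   9   3  19] [579.00503039 138.44473496]
```

View pics/t2.png

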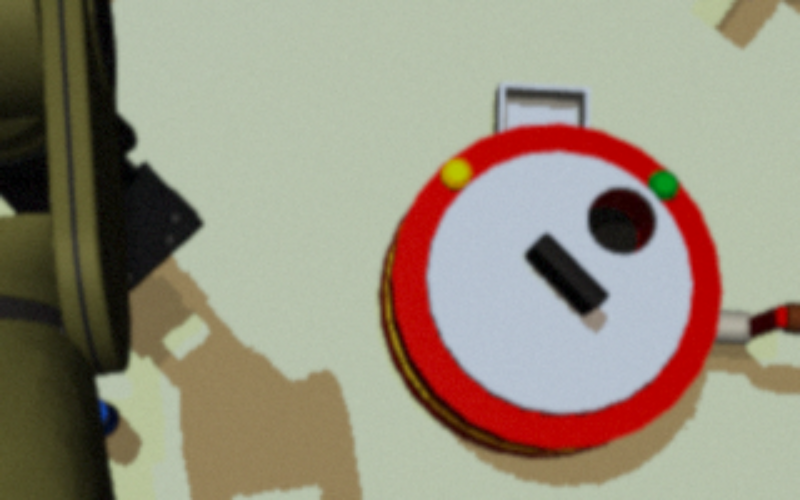

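The opening's centre is at crop (621,219), full-frame pixel (448,188), right beside the green button, so the cap is aligned. Now down onto the cartridge.

>>> carry_out --series '[{"hand":0.8,"dx":0,"dy":0.05,"dz":5,"spin":0},{"hand":0.8,"dx":0,"dy":0,"dz":5,"spin":0},{"hand":0.8,"dx":0,"dy":0,"dz":3.5,"spin":0},{"hand":0.8,"dx":0,"dy":0,"dz":1.6,"spin":0},{"hand":0.5,"dx":0,"dy":0,"dz":0,"spin":0}]'

```text
time: 9.68
position: [578.4, 140.3, 74.0]
ee_rot: [0.386, 0.922, -0.0, -0.001]
contact_force: [-0.4, 1.1, 0.1]
grip_width: 70.6
grasp_force: 0.0
```

>>> carry_out --series '[{"hand":0,"dx":0,"dy":0,"dz":0,"spin":0},{"hand":0,"dx":0,"dy":0,"dz":0,"spin":0},{"hand":0,"dx":0,"dy":0,"dz":0,"spin":0},{"hand":0,"dx":0,"dy":0,"dz":0,"spin":0},{"hand":0,"dx":0,"dy":0,"dz":0,"spin":0}]'

```text
time: 10.3
position: [578.9, 140.8, 75.0]
ee_rot: [0.386, 0.923, -0.0, 0.0]
contact_force: [-1.3, -0.7, 1.7]
grip_width: 27.3
grasp_force: 30.0
```

>>> carry_out --series '[{"hand":0,"dx":0,"dy":0,"dz":0,"spin":0},{"hand":0,"dx":0,"dy":0,"dz":0,"spin":0},{"hand":0,"dx":0,"dy":0,"dz":0,"spin":0}]'

```text
time: 10.68
position: [578.9, 140.8, 75.0]
ee_rot: [0.386, 0.923, -0.0, 0.0]
contact_force: [-1.8, -0.9, 4.1]
grip_width: 27.3
grasp_force: 30.0
```

Run:
```python
from h import *
to(593.5,-223.2,224,.777); print(ray("top",(448.4,187.6),98.5))
cv2.imwrite('pics/s2.png',camera('side')[120:320,180:400].repeat(2,0).repeat(2,1))
```

```text
t 10.675 p [578.9 140.8  75. ] yaw_y 0.779 zaxis [ 0. -0. -1.] d cm [-26.94 -24.53 -14.9 ] spin 0.01 w 27.3 gf 29.989071786403656 F [-1.8 -0.9  4.1] j [ 0.15  0.16  1.9  -0.    1.09 -0.63]
[ 595.65481254 -223.47356343]
```

View pics/s2.png

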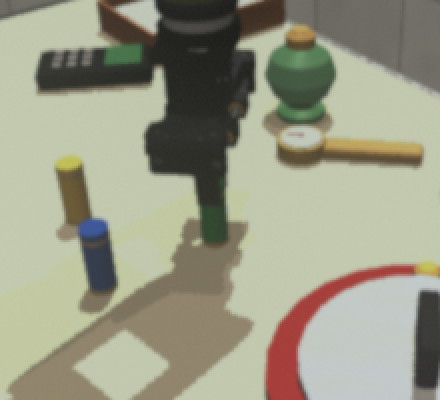

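The gripper holds the green tube near its top, at crop (215,220). Lift and carry it over.

>>> carry_out --series '[{"hand":0,"dx":0,"dy":0,"dz":-3,"spin":0},{"hand":0,"dx":0,"dy":0,"dz":-5,"spin":0},{"hand":0,"dx":0,"dy":0,"dz":-5,"spin":0},{"hand":0,"dx":0,"dy":0,"dz":-2,"spin":0},{"hand":0,"dx":-2,"dy":-1.8,"dz":0,"spin":0}]'

```text
time: 11.35
position: [580.5, 115.0, 225.6]
ee_rot: [0.385, 0.923, 0.001, 0.001]
contact_force: [0.2, -0.3, -2.3]
grip_width: 27.3
grasp_force: 30.0
```

>>> carry_out --series '[{"hand":0,"dx":-3.5,"dy":-3.15,"dz":0,"spin":0},{"hand":0,"dx":-3.5,"dy":-3.15,"dz":0,"spin":0},{"hand":0,"dx":-3.5,"dy":-3.15,"dz":0,"spin":0},{"hand":0,"dx":-3.5,"dy":-3.15,"dz":0,"spin":0},{"hand":0,"dx":-3.5,"dy":-3.15,"dz":0,"spin":0}]'

```text
time: 11.98
position: [589.7, -122.3, 221.9]
ee_rot: [0.386, 0.923, -0.0, -0.002]
contact_force: [1.4, -0.7, -1.2]
grip_width: 26.8
grasp_force: 30.0
```

>>> carry_out --series '[{"hand":0,"dx":-3.5,"dy":-3.15,"dz":0,"spin":0},{"hand":0,"dx":-2.5,"dy":-2.3,"dz":0,"spin":0},{"hand":0,"dx":-1.5,"dy":-1.4,"dz":0,"spin":0},{"hand":0,"dx":0,"dy":0,"dz":0,"spin":0},{"hand":0,"dx":0,"dy":0,"dz":0,"spin":0}]'

```text
time: 12.6
position: [594.6, -221.6, 223.9]
ee_rot: [0.385, 0.923, 0.0, -0.001]
contact_force: [-0.7, 0.5, -2.8]
grip_width: 27.4
grasp_force: 30.0
```

Run:
```python
from h import *
to(594.5,-223.2,121.5,.777)
cv2.imwrite('pics/s3.png',camera('side')[200:400,280:560].repeat(2,0).repeat(2,1))
```

```text
t 12.6 p [ 594.6 -221.6  223.9] yaw_y 0.779 zaxis [-0.001  0.001 -1.   ] d cm [-0.13 -0.12 10.24] spin 0.01 w 27.4 gf 29.966216683387756 F [-0.7  0.5 -2.8] j [-0.44  0.1   1.7   0.    1.35 -1.22]
```

View pics/s3.png

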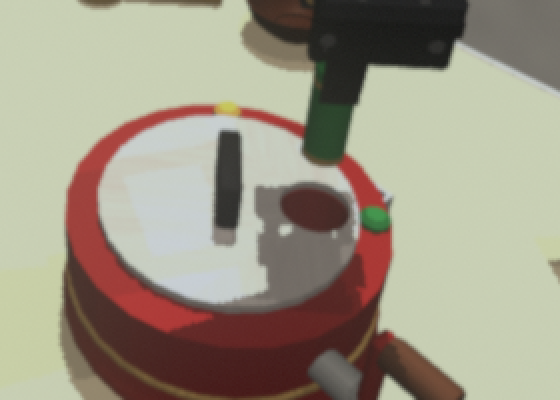

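The cartridge hangs above and in line with the opening (crop (315,207)). I lower it.

>>> carry_out --series '[{"hand":0,"dx":-0.12,"dy":-0.1,"dz":3,"spin":0},{"hand":0,"dx":0,"dy":0,"dz":2,"spin":0},{"hand":0,"dx":0,"dy":0,"dz":2,"spin":0},{"hand":0,"dx":0,"dy":0,"dz":1.5,"spin":0},{"hand":0,"dx":0,"dy":0,"dz":0,"spin":0}]'

```text
time: 13.28
position: [593.9, -223.7, 137.8]
ee_rot: [0.386, 0.923, 0.0, -0.002]
contact_force: [-0.8, -0.0, -1.8]
grip_width: 27.1
grasp_force: 30.0
```

>>> carry_out --series '[{"hand":0,"dx":0,"dy":0,"dz":0.9,"spin":0},{"hand":0,"dx":0,"dy":0,"dz":0.6,"spin":0},{"hand":0,"dx":0,"dy":0,"dz":0.2,"spin":0},{"hand":0,"dx":0,"dy":0,"dz":0,"spin":0},{"hand":0,"dx":0,"dy":0,"dz":0,"spin":0}]'

```text
time: 13.9
position: [595.0, -224.4, 123.0]
ee_rot: [0.386, 0.923, -0.0, 0.0]
contact_force: [1.1, -0.8, -2.5]
grip_width: 26.9
grasp_force: 30.0
```

>>> carry_out --series '[{"hand":0,"dx":0,"dy":0,"dz":0.2,"spin":0},{"hand":0,"dx":0,"dy":0,"dz":0,"spin":0},{"hand":0.5,"dx":0,"dy":0,"dz":0,"spin":0},{"hand":0.6,"dx":0,"dy":0,"dz":0,"spin":0},{"hand":0.6,"dx":0,"dy":0,"dz":0,"spin":0}]'

```text
time: 14.52
position: [595.1, -224.4, 121.2]
ee_rot: [0.386, 0.923, -0.0, 0.0]
contact_force: [1.3, 0.0, 1.0]
grip_width: 52.0
grasp_force: 0.0
```

>>> carry_out --series '[{"hand":0.6,"dx":0,"dy":0,"dz":0,"spin":0},{"hand":0.6,"dx":0,"dy":0,"dz":-1,"spin":0},{"hand":0.6,"dx":0,"dy":0,"dz":-3,"spin":0},{"hand":0.6,"dx":0,"dy":0,"dz":-4,"spin":0},{"hand":0.6,"dx":0,"dy":0,"dz":-4,"spin":0}]'

```text
time: 15.15
position: [594.8, -224.2, 242.6]
ee_rot: [0.386, 0.923, -0.0, 0.0]
contact_force: [-0.1, 0.3, -0.0]
grip_width: 57.0
grasp_force: 0.0
```

>>> carry_out --series '[{"hand":0.6,"dx":3,"dy":3,"dz":0,"spin":0},{"hand":0.6,"dx":4,"dy":4,"dz":0,"spin":0},{"hand":0.6,"dx":4,"dy":4,"dz":0,"spin":0},{"hand":0.6,"dx":4,"dy":4,"dz":0,"spin":0},{"hand":0.6,"dx":4,"dy":4,"dz":0,"spin":0}]'

```text
time: 15.78
position: [596.6, 46.2, 241.8]
ee_rot: [0.386, 0.923, 0.0, 0.001]
contact_force: [1.1, -0.2, 0.0]
grip_width: 56.6
grasp_force: 0.0
```

>>> carry_out --series '[{"hand":0.6,"dx":3,"dy":3,"dz":0,"spin":0},{"hand":0.6,"dx":0,"dy":0,"dz":0,"spin":0},{"hand":0.6,"dx":0,"dy":0,"dz":0,"spin":0},{"hand":0.6,"dx":0,"dy":0,"dz":0,"spin":0}]'

```text
time: 16.27
position: [597.1, 85.6, 240.9]
ee_rot: [0.387, 0.922, -0.0, 0.0]
contact_force: [-0.0, 0.3, -0.3]
grip_width: 57.1
grasp_force: 0.0
```

Run:
```python
from h import *
im=camera("top"); s=camera("side")
a=cv2.resize(im[130:300,340:520],(540,510)); b=cv2.resize(s[220:400,290:540],(500,360)) 
b=cv2.resize(b,(400,288)); a=cv2.resize(a,(400,378))
cv2.imwrite("pics/f.png",np.hstack([a,np.vstack([b,np.zeros((90,400,3),np.uint8)])]))
h,sa,v=masks(im); g=(abs(h-62)<15)&(sa>120)&(v>60)
n,l,st,c=cv2.connectedComponentsWithStats((g).astype(np.uint8)*255)
for i in range(1,n):
    if st[i,4]>30 and 400<c[i][0]<520 and 130<c[i][1]<260: print(c[i],st[i,4],ray("top",c[i],117))
```

```text
[465.02197802 173.48351648] 91 [ 617.27155185 -248.03334152]
[451.8        186.19148936] 235 [ 594.20265592 -224.73278097]
```

View pics/f.png

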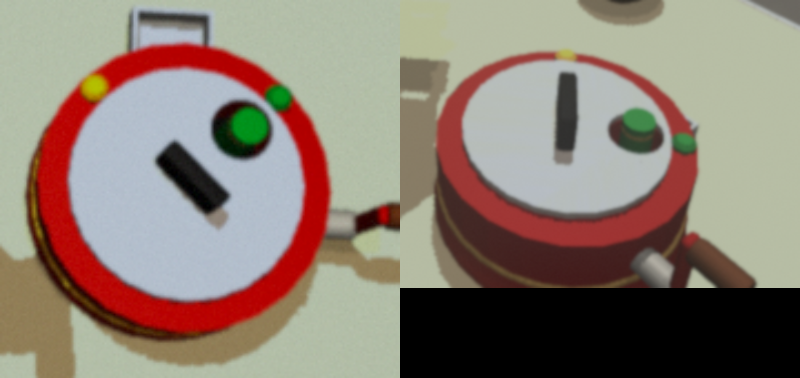

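The cartridge stands upright in the green compartment, about 18 mm proud (crop (250,127)), and the opening is in line with the green button at (279,97). I hand in.

```bash
python3 -c "
from cell import close_job
print(close_job())"
```

```text
the job is handed in; nothing more can be done
None
```

Job handed in at about 16 s of the 54 s allowed; the final pictures show the cap's opening lined up with the green button and the green cartridge standing upright and released in its compartment, but no verdict came back.

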